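# Pack flanged hubs head to tail in the tray

## Robot

A 6-joint arm with a two-finger parallel gripper is mounted at the origin on the work surface. World frame = base frame: x ahead of the robot, y to its left, z up, the work surface at z = 0. Lengths are in m, angles in rad, forces in N, time in s.
With the tool pointing down it reaches from about 0.375 to 0.75 m from the base axis. Payload 9 kg.
Tool frame: the origin (TCP) lies on the centre line of the jaws, within the pads' length; the fingertips stand 11 mm ahead of it and the grasp point (between the pads) lies 8 mm behind it; z points along the fingers, y is the line along which they close (so a half turn about z gives the same grasp; the last joint's range is limited). The gripper opens to 85 mm and grips with 20 to 120 N. Pads are 22 mm wide; open, the fingers measure 114 mm over their backs; the gripper's body (76 mm by 85 mm) begins 54 mm behind the grasp point. The pads swing forward as they close: fully open they stand 13 mm farther back than shut.
Start: joints at [-1.409, 0.104, 0.097, 1.564, 0, 1.353], TCP at [0.222, -0.557, 0.242] pointing down, gripper open.
Joint ranges: [-2.99, 2.99], [-0.84, 1.86], [-1.1, 1.16], [-1.84, 2.11], [-1.51, 1.56], [-3.14, 3.14]. Speed limits (rad/s): [2.22, 2.22, 2.57, 3.14, 3.14, 3.14].

## Interface

Orientations are given as a unit quaternion [w, x, y, z].
In Python, from rig import ctrl, eyes gives the robot as it stands.
- The arm moves only by the shell command python3 -m inch 'ROWS' [OPENING] [FORCE]. ROWS is JSON, a list of rows, each an object with "delta_pos": the shift along the world's x, y, z in units of 80 cm (1.0 is 80 cm), a list of three; "turn": the turn about the world's z in units of 0.1 rad (1.0 is 0.1 rad). A call has exactly 10 rows; each row shifts and turns the commanded pose from where the row before left it; what a row does not reach is not made up. A row lasts 1/12 s, in which the tool goes at most 41.7 mm and 7.16 degrees, less where a joint would pass 70% of its speed; a pose out of reach is approached as far as the arm can. A call with a number of a shift or a turn outside -1 to 1 is refused whole. A call with a gripper value outside its range is refused whole. OPENING is the opening, from 0 (shut) to 1 (fully open), set as the call begins (- or left out, the last holds). The fingers move at their own pace and stop on an object; FORCE is the grip in N (left out, the last holds). Time passes only in rows, so rows that do not move let the fingers close, or fill a call up. It gives the time, the measured TCP pose, the force, the opening and the grip force at its end, in the units of the state.
- ctrl.read_state(): the state, without advancing time (a new reading comes with each control period).
- eyes.camera(name): name is "side" or "top" or "wrist"; returns (picture, depth): 420x560x3 uint8, red, green, blue; 420x560 float32, m along the optical axis (not along the pixel's ray), 0 where there is no reading.
- eyes.camera_model(name): a dict with "fov_y" (degrees; the focal length in pixels is half the picture's height over the tangent of half this angle, whatever the lens; pixels are square), "cx", "cy" (the principal point, pixels), "k1" (the pictures are not rectified: a ray, as slopes to the right and down, at radius r is drawn at 1 + k1 r^2 times it, then the intrinsics apply), "view" (4x4, takes a point from world to camera coordinates). Camera axes: x right, y down, z forward; pixel columns grow to the right and rows downward; lengths in m; the calibration is good to about 2 mm. A picture is of the moment at which its call begins: read the wrist's pose just before it. camera_model takes no time and is no camera call; for the wrist camera it gives the pose at the moment of the call.
- ctrl.sign_off(): hands the job in; it is judged then, once.
Trained networks look in the newest picture that a camera, given by its name, has taken for a name from the list of things; names that differ only in an ending like _2 or _b are one class to them, and where a whole thing is asked for, a point or a joint stands for the part that bears it (a point fixed in the world has none). Each returns a list of dicts, best first, with "p" (0 to 1); they miss things now and then, are a little off and sometimes report something else, mostly with a low value. They report only what shows in the picture. A call takes as long as a camera call. They do not tell look-alikes from the thing itself.
- eyes.recognise(camera, name): "point" ([column, row] as shares, 0 to 1, of the picture: columns of its width, rows of its height, amid what is visible of it).
- eyes.trace(camera, name): "mask" (420x560 bool, what is visible of it) and "point" ([column, row] as shares, 0 to 1, of the picture: columns of its width, rows of its height, amid what is visible of it).
The state is a dict: "t": time; "joints": joint angles; "joint_vel": joint speeds; "effort": joint torques, N m; "ee_pos": TCP position; "tool_rot": TCP orientation; "ft_force": force on the tool from outside, world axes, zero at the start; "wrist_torque": the same for the moment, N m; "grip_width": finger opening in m; "gripper_force": force on a finger pad.
Only numpy, scipy, OpenCV 4.12 (cv2) and the standard library are available. Lean on these libraries where they do the work, as an engineer would, in place of code of your own. Each camera call takes 0.05 s, during which the arm holds its last target. There are 200 camera calls.

## Task

The wooden tray beside the grinder is just long enough for a row of three flanged hubs if they alternate: crown up, crown down, crown up. One crown-up hub already stands at one end of it; add two of the three hubs from the bench, without turning any hub over, so that the straight row alternates within the length of the tray and all three stand upright and flat on the tray's floor. Leave the spare hub where it stands, and do not knock over or push away anything else.

Things in the scene. Friction and masses are not known exactly. Their poses are not given: they have to be found in the camera images.
- tray: open wooden tray fixed to the bench; the row runs along its y. Inside 173 mm long (y) by 76 mm wide (x); walls 5 mm thick, tops 20 mm above the bench; floor 4 mm thick. Origin: centre of its underside, on the bench. An alternating row of three takes 162 mm; two neighbours the same way up make it 180 mm or more, longer than the tray
- tray_floor (a point): centre of the top of the tray's floor, 4 mm above the bench; axes as the tray's. In the row the crown-down hub's brim overhangs the brims of both its neighbours, so it can only be lowered in after them
- hub_a: flanged steel hub like a hat, crown up: round brim 66 mm in diameter, 14 mm thick, at the bottom; on it a round crown 30 mm in diameter, 46 mm high (60 mm in all). Origin: centre of its underside; z up. 0.3 to 0.6 kg. It already stands in the tray, at the tray's +y end, its brim within about 2 mm of the end wall
- hub_b: flanged steel hub like a hat, crown up: round brim 66 mm in diameter, 14 mm thick, at the bottom; on it a round crown 30 mm in diameter, 46 mm high (60 mm in all). Origin: centre of its underside; z up. 0.3 to 0.6 kg. It stands on the bench beyond the tray
- hub_c: the same flanged steel hub, crown down: crown 30 mm in diameter, 46 mm high, below; brim 66 mm in diameter, 14 mm thick, on top (46 to 60 mm above the underside). Origin: centre of its underside (the crown's end); z up. 0.3 to 0.6 kg. It stands on the bench beyond the tray
- hub_d: the same flanged steel hub, crown down: crown 30 mm in diameter, 46 mm high, below; brim 66 mm in diameter, 14 mm thick, on top (46 to 60 mm above the underside). Origin: centre of its underside (the crown's end); z up. 0.3 to 0.6 kg. It stands on the bench beyond the tray
- tin: bystander: small round green tin, 42 mm in diameter, 36 mm high, loose among the hubs; origin under its centre
- bush: bystander: plain brass bush, 36 mm in diameter, 30 mm high, loose among the hubs; origin under its centre
- wrench: bystander: open-ended wrench 190 mm long lying loose on the bench left of the tray
- screwdriver: bystander: screwdriver 200 mm long lying loose on the bench right of the tray
- can: bystander: can 70 mm in diameter, 110 mm high, loose at the left; origin under its centre
- oil: bystander: plastic bottle 56 mm in diameter, 130 mm high, loose at the right; origin under its centre
- hammer: bystander: hammer 260 mm long lying loose beyond the hubs
Things that resemble listed ones, but are neither listed nor needed, are in the scene too. What is shaped like the hub_d but purple is not meant. What is shaped like the hub_c but green or yellow is not meant.

How it is judged:
By the outcome, as a careful person would: the job done as asked, in the order asked, and still so for the second after the job is handed in, with the robot touching nothing.
It also fails if it takes over 48 s, if anything falls off the work surface, if the arm or the gripper's body presses on something with over 40 N, if the wrist force passes 120 N, or if a joint passes its speed limit or range.

## Working session

There is one attempt and no reset: what is moved stays moved. The work goes in short steps, Python scripts to look and compute and a shell command to move; the robot and the scene stay as the last step left them, time stands still between calls to the robot, and variables do not carry over. Pictures are saved under pics/ and viewed, at most 10 in all, crops included, and the job is handed in when it is done.

```bash
mkdir -p pics
cat > h.py <<'E'
import numpy as np, cv2
from rig import ctrl, eyes
def cam(n):
    m=eyes.camera_model(n); p,d=eyes.camera(n); return p,d,m
def pts(d,m,mask=None):
    "world xyz for every pixel (HxWx3)"
    H,W=d.shape; f=H/2/np.tan(np.radians(m['fov_y'])/2)
    u,v=np.meshgrid(np.arange(W)+.5,np.arange(H)+.5)
    K=np.array([[f,0,m['cx']],[0,f,m['cy']],[0,0,1.]])
    q=cv2.undistortPoints(np.stack([u,v],-1).reshape(-1,1,2).astype(np.float64),K,np.array([m['k1'],0,0,0,0.]))
    q=q.reshape(H,W,2)
    c=np.concatenate([q*d[...,None],d[...,None]],-1)
    V=np.array(m['view']); return (c-V[:3,3])@V[:3,:3]
def circ(P):
    "least squares circle centre & radius in xy"
    A=np.c_[2*P[:,:2],np.ones(len(P))]; s=np.linalg.lstsq(A,(P[:,:2]**2).sum(1),rcond=None)[0]
    return s[0],s[1],np.sqrt(s[2]+s[0]**2+s[1]**2)
E
python3 - <<'E'
from h import *
im=[]
for n in("top","side"):
    p,d,m=cam(n); np.savez(f'{n}.npz',p=p,d=d); im.append(p)
    if n=="top":
        W=pts(d,m); np.save('topW.npy',W)
        for k in("hub_a","hub_c","tray","tin","bush"):
            for r in eyes.recognise(n,k):
                c,rr=int(r['point'][0]*560),int(r['point'][1]*420); print(k,round(r['p'],2),c,rr,W[rr,c].round(3))
cv2.imwrite('pics/top.png',cv2.resize(im[0],(800,600))[...,::-1]); cv2.imwrite('pics/side.png',cv2.resize(im[1],(800,600))[...,::-1])
E
```

```text
hub_a 0.97 293 203 [ 0.629 -0.021  0.046]
hub_a 0.84 258 266 [0.475 0.068 0.061]
hub_a 0.8 199 197 [0.647 0.211 0.064]
hub_a 0.79 419 181 [ 0.676 -0.335  0.06 ]
hub_a 0.61 144 180 [0.693 0.35  0.061]
hub_a 0.6 181 152 [0.761 0.256 0.064]
hub_a 0.56 376 161 [ 0.728 -0.23   0.061]
hub_a 0.54 285 259 [0.489 0.002 0.008]
hub_c 0.97 293 203 [ 0.629 -0.021  0.046]
hub_c 0.84 258 266 [0.475 0.068 0.061]
hub_c 0.8 199 197 [0.647 0.211 0.064]
hub_c 0.79 419 181 [ 0.676 -0.335  0.06 ]
hub_c 0.61 144 180 [0.693 0.35  0.061]
hub_c 0.6 181 152 [0.761 0.256 0.064]
hub_c 0.56 376 161 [ 0.728 -0.23   0.061]
hub_c 0.54 285 259 [0.489 0.002 0.008]
tray 0.64 281 254 [ 0.502  0.012 -0.   ]
tin 0.81 333 194 [ 0.651 -0.123  0.036]
bush 0.43 236 189 [0.67  0.123 0.028]
```

View pics/top.png

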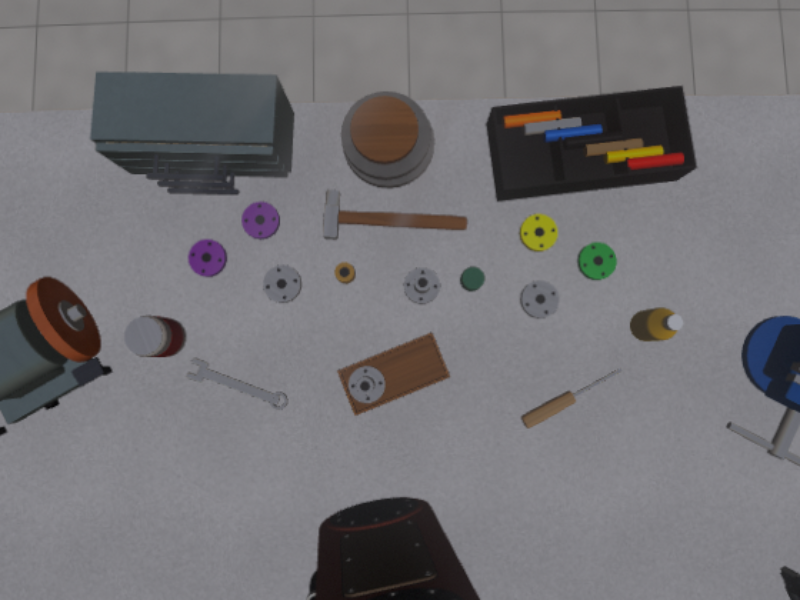

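View pics/side.png

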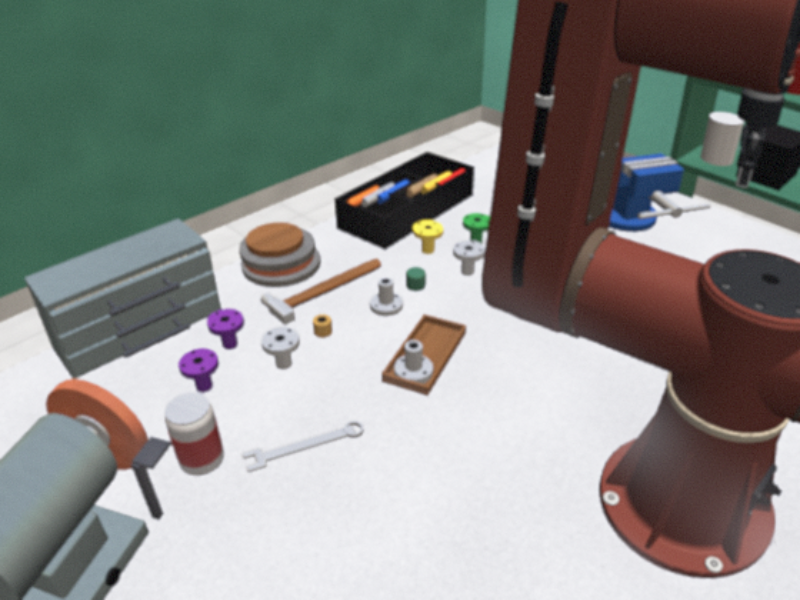

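The top view (800 px) shows hub_a in the tray at its left (+y) end (366,385). hub_b, crown up, is at (422,285). The grey crown-down hubs are at (282,284) and (540,299), the tin at (472,278) and the bush at (345,272). The purple, yellow and green ones are decoys. The tray is yawed about 20°.

Run:
```python
from h import *
W=np.load('topW.npy'); p=np.load('top.npz')['p']
def fit(x,y,z0,z1,R=.05):
    m=(abs(W[...,2]-(z0+z1)/2)<(z1-z0)/2)&(np.hypot(W[...,0]-x,W[...,1]-y)<R)
    P=W[m][:,:2].astype(np.float32); c,r=cv2.minEnclosingCircle(P); return np.round([*c,r,*P.mean(0),len(P)],4)
print('a brim',fit(.475,.068,.012,.026,.045),'a crown',fit(.475,.068,.055,.075))
print('b brim',fit(.629,-.021,.006,.022),'b crown',fit(.629,-.021,.05,.07))
print('left',fit(.647,.211,.05,.07),'right',fit(.62,-.23,.05,.07))
for n,x,y in(('tin',.651,-.123),('bush',.67,.123)): print(n,fit(x,y,.022,.045))
hsv=cv2.cvtColor(p,cv2.COLOR_RGB2HSV)
m=(hsv[...,1]>90)&(np.hypot(W[...,0]-.5,W[...,1]-.02)<.13)&(hsv[...,0]<25)&(abs(W[...,2]-.012)<.015)
m=cv2.morphologyEx(m.astype(np.uint8),cv2.MORPH_OPEN,np.ones((3,3)))>0
P=W[m][:,:2].astype(np.float32); print('tray',cv2.minAreaRect(P),len(P))
print(ctrl.read_state()['tool_rot'],ctrl.read_state()['t'])
v=np.array(eyes.camera_model('wrist')['view']);print('wristcam pos',-v[:3,:3].T@v[:3,3],v[:3,:3].round(2),eyes.camera_model('wrist')['fov_y'])
```

```text
a brim [4.748e-01 6.810e-02 4.470e-02 4.710e-01 7.490e-02 4.590e+02] a crown [4.662e-01 7.490e-02 1.490e-02 4.667e-01 7.470e-02 1.190e+02]
b brim [ 6.320e-01 -1.760e-02  4.590e-02  6.399e-01 -2.670e-02  3.800e+02] b crown [ 6.416e-01 -2.700e-02  1.480e-02  6.411e-01 -2.720e-02  1.150e+02]
left [6.452e-01 2.176e-01 3.330e-02 6.447e-01 2.166e-01 5.610e+02] right [ 6.085e-01 -2.300e-01  3.360e-02  6.083e-01 -2.292e-01  5.730e+02]
tin [ 6.513e-01 -1.183e-01  2.110e-02  6.500e-01 -1.172e-01  2.160e+02]
bush [6.672e-01 1.106e-01 1.780e-02 6.668e-01 1.106e-01 1.520e+02]
tray ((0.48389363288879395, 0.02673010528087616), (0.08332300931215286, 0.1800694614648819), 20.907623291015625) 1670
[-1.30511614e-04  9.82028251e-01  1.88733930e-01  1.30531423e-05] 0.35
wristcam pos [ 0.28677553 -0.5303944   0.3738932 ] [[ 0.37 -0.93  0.  ]
 [-0.89 -0.36  0.27]
 [-0.25 -0.1  -0.96]] 67.97958913066351
```

```bash
R='x'; python3 -m inch '[{"delta_pos":[0.023,0.039,0],"turn":0.97},{"delta_pos":[0.023,0.039,0],"turn":0.97},{"delta_pos":[0.023,0.039,0],"turn":0.97},{"delta_pos":[0.023,0.039,0],"turn":0.97},{"delta_pos":[0.023,0.039,0],"turn":0.97},{"delta_pos":[0.023,0.039,0],"turn":0.97},{"delta_pos":[0.023,0.039,0],"turn":0.97},{"delta_pos":[0.023,0.039,0],"turn":0.97},{"delta_pos":[0.023,0.039,0],"turn":0.97},{"delta_pos":[0.023,0.039,0],"turn":0.97}]' 1
python3 -m inch '[{"delta_pos":[0.023,0.039,0],"turn":0.97},{"delta_pos":[0.023,0.039,0],"turn":0.97},{"delta_pos":[0.023,0.039,0],"turn":0.97},{"delta_pos":[0.023,0.039,0],"turn":0.97},{"delta_pos":[0.023,0.039,0],"turn":0.97},{"delta_pos":[0.023,0.039,0],"turn":0.97},{"delta_pos":[0,0,0],"turn":0},{"delta_pos":[0,0,0],"turn":0},{"delta_pos":[0,0,0],"turn":0},{"delta_pos":[0,0,0],"turn":0}]'
python3 - <<'E'
from h import *
s=ctrl.read_state(); q=s['tool_rot']; print(s['t'],s['ee_pos'],np.degrees(2*np.arctan2(q[2],q[1])),s['joints'])
p,d,m=cam('wrist'); np.savez('w1.npz',p=p,d=d,W=pts(d,m)); cv2.imwrite('pics/w1.png',p[...,::-1])
E
```

```text
t: 1.18
ee_pos: [0.407, -0.2437, 0.2425]
tool_rot: [0.0, 0.779, 0.627, 0.0]
ft_force: [0.6, -0.5, -0.3]
grip_width: 0.0853
gripper_force: 0.0
t: 2.02
ee_pos: [0.5165, -0.059, 0.2423]
tool_rot: [0.0, 0.569, 0.822, -0.0]
ft_force: [0.2, 0.5, -0.1]
grip_width: 0.0853
gripper_force: 0.0
2.0167 [ 0.51653288 -0.05895552  0.24233244] 110.57549982203444 [-3.65442240e-01 -1.40529282e-01 -1.44605694e-01  1.56665332e+00
 -2.49833422e-04  8.46243861e-01]
```

View pics/w1.png

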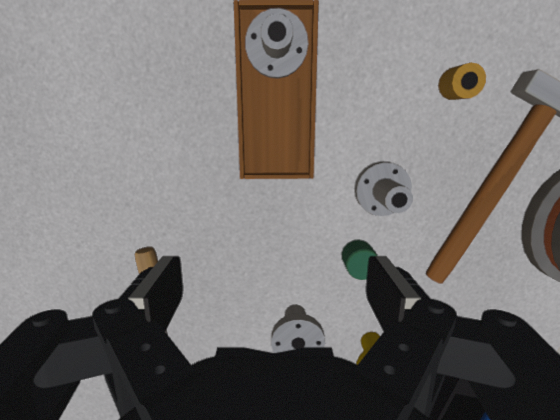

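The wrist view shows the whole tray (240–315, 0–178) with hub_a at its far end. hub_b is at (385,190), the tin at (358,258), and the near end of the row is free. I'll refine the positions from this view.

Run:
```python
from h import *
z=np.load('w1.npz'); W=z['W']; p=z['p']
def fit(x,y,z0,z1,R=.04):
    m=(W[...,2]>z0)&(W[...,2]<z1)&(np.hypot(W[...,0]-x,W[...,1]-y)<R)
    P=W[m]; c,r=cv2.minEnclosingCircle(P[:,:2].astype(np.float32)); return np.round([*c,r,*P.mean(0)],4)
print('a',fit(.4665,.0748,.058,.07),'b',fit(.6413,-.027,.055,.066),'c',fit(.6085,-.23,.055,.066))
hsv=cv2.cvtColor(p,cv2.COLOR_RGB2HSV)
m=(hsv[...,1]>90)&(hsv[...,0]<25)
m=cv2.morphologyEx(m.astype(np.uint8),cv2.MORPH_OPEN,np.ones((3,3)))
n,l,st,_=cv2.connectedComponentsWithStats(m); l=l==l[120,260]
P=W[l&(W[...,2]>.013)]; r=cv2.minAreaRect(P[:,:2].astype(np.float32)); print('wall top',r,np.median(P[:,2]))
P=W[l&(W[...,2]>-.002)]; a=np.radians(20.9); ex=np.array([np.cos(a),np.sin(a)]); ey=np.array([-ex[1],ex[0]])
F=W[l&(abs(W[...,2]-.004)<.005)]
for a_ in (19.9,20.4,20.9,21.4):
    a=np.radians(a_);ex=np.array([np.cos(a),np.sin(a)]); ey=np.array([-ex[1],ex[0]])
    T=W[l&(W[...,2]>.013)][:,:2]; print(a_,np.percentile(T@ex,[.3,99.7]),np.percentile(T@ey,[.3,99.7]), np.percentile(F[:,:2]@ey,1),np.array([.4665,.0748])@ey)
```

```text
a [0.4687 0.0774 0.0149 0.4685 0.0767 0.0641] b [ 0.6433 -0.0248  0.0153  0.6423 -0.0242  0.06  ] c [ 0.6103 -0.2258  0.0323  0.6059 -0.2174  0.0602]
wall top ((0.48625364899635315, 0.028944075107574463), (0.08514324575662613, 0.18218429386615753), 20.827178955078125) 0.01986496427308915
19.9 [0.42360156 0.51038085] [-0.22935234 -0.04738715] -0.22374553706633638 -0.08845350827400852
20.4 [0.42301383 0.50864396] [-0.23326046 -0.05158623] -0.22771223863845322 -0.09250016726163332
20.9 [0.42234631 0.50701424] [-0.2373124  -0.05574795] -0.2317929131958777 -0.09653978200339214
21.4 [0.42090793 0.50613181] [-0.24142397 -0.05956581] -0.23598431135075207 -0.10057204486698243
```

```bash
python3 -m inch '[{"delta_pos":[0.0315,0.0084,-0.0305],"turn":0.04},{"delta_pos":[0.0315,0.0084,-0.0305],"turn":0},{"delta_pos":[0.0315,0.0084,-0.0305],"turn":0},{"delta_pos":[0.0315,0.0084,-0.0305],"turn":0},{"delta_pos":[0.0315,0.0084,-0.0305],"turn":0},{"delta_pos":[0,0,-0.028],"turn":0},{"delta_pos":[0,0,-0.028],"turn":0},{"delta_pos":[0,0,-0.028],"turn":0},{"delta_pos":[0,0,-0.024],"turn":0},{"delta_pos":[0,0,0],"turn":0}]'
python3 -m inch '[{"delta_pos":[0,0,0],"turn":0},{"delta_pos":[0,0,0],"turn":0},{"delta_pos":[0,0,0],"turn":0},{"delta_pos":[0,0,0],"turn":0},{"delta_pos":[0,0,0],"turn":0},{"delta_pos":[0,0,0],"turn":0},{"delta_pos":[0,0,0],"turn":0},{"delta_pos":[0,0,0],"turn":0},{"delta_pos":[0,0,0],"turn":0},{"delta_pos":[0,0,0],"turn":0}]' 0 60
```

```text
t: 2.9
ee_pos: [0.6398, -0.0252, 0.0293]
tool_rot: [-0.003, 0.568, 0.823, -0.001]
ft_force: [-1.3, 0.3, -0.6]
grip_width: 0.0857
gripper_force: 0.0
t: 3.73
ee_pos: [0.6437, -0.0249, 0.0357]
tool_rot: [0.001, 0.567, 0.824, 0.0]
ft_force: [-1.1, -0.7, 6.9]
grip_width: 0.0289
gripper_force: 59.1
```

```bash
python3 -m inch '[{"delta_pos":[0,0,0.03],"turn":0},{"delta_pos":[0,0,0.03],"turn":0},{"delta_pos":[0,0,0.03],"turn":0},{"delta_pos":[-0.0347,0.0016,0],"turn":0},{"delta_pos":[-0.0347,0.0016,0],"turn":0},{"delta_pos":[-0.0347,0.0016,0],"turn":0},{"delta_pos":[-0.0347,0.0016,0],"turn":0},{"delta_pos":[-0.0347,0.0016,0],"turn":0},{"delta_pos":[0,0,0],"turn":0},{"delta_pos":[0,0,0],"turn":0}]'
python3 - <<'E'
from h import *
s=ctrl.read_state(); print(s['t'],s['ee_pos'],s['ft_force'],s['grip_width'])
p,d,m=cam('wrist'); np.savez('w2.npz',p=p,d=d,W=pts(d,m)); cv2.imwrite('pics/w2.png',p[...,::-1])
E
```

```text
t: 4.57
ee_pos: [0.5027, -0.0177, 0.1056]
tool_rot: [-0.0, 0.567, 0.824, -0.0]
ft_force: [1.0, 0.7, -4.6]
grip_width: 0.0286
gripper_force: 61.2
4.5667 [ 0.50271403 -0.01770551  0.10563203] [ 1.04123257  0.70571054 -4.62144761] 0.028553566286388964
```

View pics/w2.png

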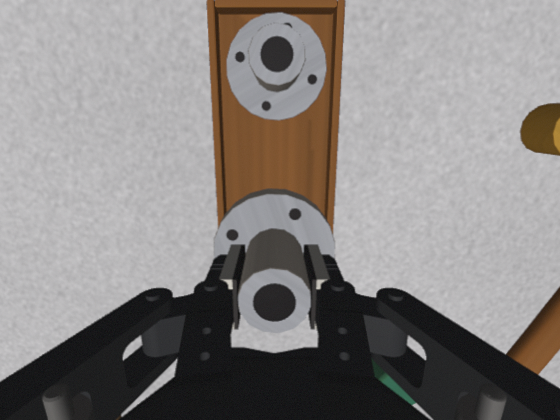

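hub_b is held upright at (275,300), above the near end of the tray, with hub_a at (276,55). Next I measure the held hub's offset.

Run:
```python
from h import *
z=np.load('w2.npz'); W=z['W']; p=z['p']
a=np.radians(20.9);ex=np.array([np.cos(a),np.sin(a)]); ey=np.array([-ex[1],ex[0]])
v,u=np.mgrid[:420,:560]
m=(np.hypot(u-275,v-300)<60)&(abs(u-275)<38)&(W[...,2]>.11)&(v<335)&(v>268)
zz=W[m][:,2]; print('crown top z',np.percentile(zz,[5,50,95]))
zt=np.percentile(zz,80); P=W[m&(abs(W[...,2]-np.median(zz))<.004)]; c,r=cv2.minEnclosingCircle(P[:,:2].astype(np.float32)); print('held crown',c,r,c@ex,c@ey)
# brim edge front arc
m=(v<250)&(v>185)&(abs(u-275)<70)&(W[...,2]>.06); P=W[m]; print('brim z',np.percentile(P[:,2],[10,50,90]))
i=[ (P[(P[:,:2]@ex>k-.002)&(P[:,:2]@ex<k+.002)][:,:2]@ey).max() for k in (c@ex-.01,c@ex,c@ex+.01)]; print('front edge',i)
m=(W[...,2]>.058)&(W[...,2]<.07)&(v<110); c,r=cv2.minEnclosingCircle(W[m][:,:2].astype(np.float32)); print('a',c,r,c@ex,c@ey)
T=W[(W[...,2]>.016)&(W[...,2]<.024)&(v<180)&((u<224)|(u>326)|(v<10))][:,:2]; print('wall x',np.percentile(T@ex,[1,99]),'y max',np.percentile(T@ey,99.5))
```

```text
crown top z [0.12520188 0.13016212 0.13141281]
held crown (0.5031834840774536, -0.01660522073507309) 0.01863747462630272 0.4641525490063109 -0.19501734090826287
brim z [0.08302006 0.08425302 0.09940824]
front edge [np.float64(-0.16364358743051563), np.float64(-0.12538741909765927), np.float64(-0.16383231194406145)]
a (0.4679555892944336, 0.07749882340431213) 0.015128233470022678 0.4648129805132732 -0.09453779311640871
wall x [0.42204786 0.65525966] y max -0.0557723225134015
```

```bash
python3 -m inch '[{"delta_pos":[0.001,-0.0028,0],"turn":0},{"delta_pos":[0,0,0],"turn":0},{"delta_pos":[0,0,-0.02],"turn":0},{"delta_pos":[0,0,-0.02],"turn":0},{"delta_pos":[0,0,-0.02],"turn":0},{"delta_pos":[0,0,-0.013],"turn":0},{"delta_pos":[0,0,-0.005],"turn":0},{"delta_pos":[0,0,-0.004],"turn":0},{"delta_pos":[0,0,0],"turn":0},{"delta_pos":[0,0,0],"turn":0}]'
```

```text
t: 5.45
ee_pos: [0.5055, -0.0205, 0.0411]
tool_rot: [0.001, 0.567, 0.824, 0.0]
ft_force: [-0.2, 0.1, -4.0]
grip_width: 0.0289
gripper_force: 61.4
```

```bash
python3 -m inch '[{"delta_pos":[-0.0004,0.0012,0],"turn":0},{"delta_pos":[0,0,0],"turn":0},{"delta_pos":[0,0,-0.001],"turn":0},{"delta_pos":[0,0,-0.001],"turn":0},{"delta_pos":[0,0,0],"turn":0},{"delta_pos":[0,0,0],"turn":0},{"delta_pos":[0,0,0],"turn":0},{"delta_pos":[0,0,0],"turn":0},{"delta_pos":[0,0,0],"turn":0},{"delta_pos":[0,0,0],"turn":0}]'
```

```text
t: 6.28
ee_pos: [0.5049, -0.0194, 0.0396]
tool_rot: [0.0, 0.567, 0.824, 0.0]
ft_force: [-3.2, 0.5, 5.7]
grip_width: 0.0288
gripper_force: 62.4
```

```bash
python3 -m inch '[{"delta_pos":[0,0,0],"turn":0},{"delta_pos":[0,0,0],"turn":0},{"delta_pos":[0,0,0],"turn":0},{"delta_pos":[0,0,0],"turn":0},{"delta_pos":[0,0,0],"turn":0},{"delta_pos":[0,0,0.02],"turn":0},{"delta_pos":[0,0,0.03],"turn":0},{"delta_pos":[0,0,0.04],"turn":0},{"delta_pos":[0,0,0.04],"turn":0},{"delta_pos":[0,0,0.04],"turn":0}]' 1
python3 -m inch '[{"delta_pos":[0.0163,-0.035,0],"turn":0},{"delta_pos":[0.0163,-0.035,0],"turn":0},{"delta_pos":[0.0163,-0.035,0],"turn":0},{"delta_pos":[0,0,0],"turn":0},{"delta_pos":[0,0,0],"turn":0},{"delta_pos":[0,0,0],"turn":0},{"delta_pos":[0,0,0],"turn":0},{"delta_pos":[0,0,0],"turn":0},{"delta_pos":[0,0,0],"turn":0},{"delta_pos":[0,0,0],"turn":0}]'
python3 - <<'E'
from h import *
s=ctrl.read_state(); print(s['t'],s['ee_pos'])
p,d,m=cam('wrist'); np.savez('w3.npz',p=p,d=d,W=pts(d,m)); cv2.imwrite('pics/w3.png',p[...,::-1])
E
```

```text
t: 7.12
ee_pos: [0.5042, -0.0193, 0.1761]
tool_rot: [-0.0, 0.567, 0.824, -0.0]
ft_force: [0.8, -0.0, -0.6]
grip_width: 0.0853
gripper_force: 0.0
t: 7.95
ee_pos: [0.5436, -0.1028, 0.1749]
tool_rot: [0.0, 0.567, 0.824, 0.0]
ft_force: [-0.7, 0.7, -0.1]
grip_width: 0.0854
gripper_force: 0.0
7.95 [ 0.54360022 -0.10280206  0.17489105]
```

View pics/w3.png

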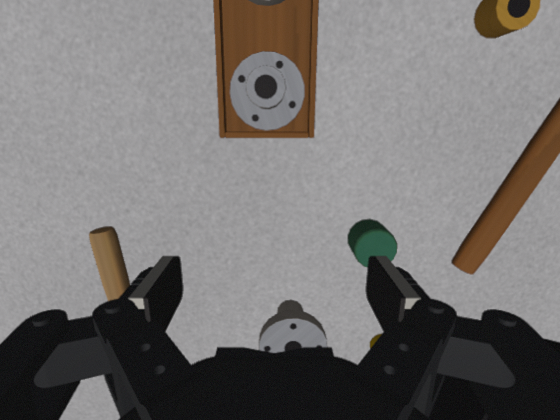

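hub_b stands flat in the tray at (267,90), just clear of the near end wall. hub_c shows at (293,340), between the fingers and further back.

```bash
cat > f.py <<'E'
from h import *
import sys
z=np.load(sys.argv[1]); W=z['W']
a=np.radians(20.9);ex=np.array([np.cos(a),np.sin(a)]); ey=np.array([-ex[1],ex[0]])
def fit(x,y,z0,z1,R):
    m=(W[...,2]>z0)&(W[...,2]<z1)&(np.hypot(W[...,0]-x,W[...,1]-y)<R)
    c,r=cv2.minEnclosingCircle(W[m][:,:2].astype(np.float32)); print(np.round([*c,r,c@ex,c@ey,m.sum(),W[m][:,2].mean()],4))
fit(.505,-.018,.06,.068,.025)
# C: brim outline by circle fit to outline
from scipy.optimize import least_squares
m=((W[...,2]>.056)&(W[...,2]<.066)&(np.hypot(W[...,0]-.61,W[...,1]+.228)<.045)).astype(np.uint8)
cs,_=cv2.findContours(m,cv2.RETR_EXTERNAL,cv2.CHAIN_APPROX_NONE); k=max(cs,key=len)[:,0]
Q=W[k[:,1],k[:,0]][:,:2]; 
g=lambda c:np.hypot(Q[:,0]-c[0],Q[:,1]-c[1])-.033
s=least_squares(g,[.61,-.228],loss='soft_l1',f_scale=.0008); print('c',s.x,len(Q),np.median(abs(g(s.x))),(abs(g(s.x))<.0015).sum())
E
python3 f.py w3.npz; python3 f.py w1.npz
```

```text
[ 5.052e-01 -1.910e-02  1.490e-02  4.651e-01 -1.980e-01  1.280e+03
  6.430e-02]
c [ 0.61097287 -0.22767011] 164 0.0008664533738863417 98
[ 0.  0.  0.  0.  0.  0. nan]
c [ 0.61065612 -0.22708812] 140 0.0013895736090767524 75f.py:7: RuntimeWarning: Mean of empty slice.
  c,r=cv2.minEnclosingCircle(W[m][:,:2].astype(np.float32)); print(np.round([*c,r,c@ex,c@ey,m.sum(),W[m][:,2].mean()],4))
  ret = ret.dtype.type(ret / rcount)
```

```bash
python3 -m inch '[{"delta_pos":[0.021,-0.039,0],"turn":0},{"delta_pos":[0.021,-0.039,0],"turn":0},{"delta_pos":[0.021,-0.039,0],"turn":0},{"delta_pos":[0.021,-0.039,0],"turn":0},{"delta_pos":[0,0,0],"turn":0},{"delta_pos":[0,0,-0.03],"turn":0},{"delta_pos":[0,0,-0.03],"turn":0},{"delta_pos":[0,0,-0.01],"turn":0},{"delta_pos":[0,0,0],"turn":0},{"delta_pos":[0,0,0],"turn":0}]'
python3 - <<'E'
from h import *
s=ctrl.read_state(); print(s['t'],s['ee_pos'])
p,d,m=cam('wrist'); np.savez('w4.npz',p=p,d=d,W=pts(d,m)); cv2.imwrite('pics/w4.png',p[...,::-1])
E
python3 f.py w4.npz 2>&1 | grep c
```

```text
t: 8.83
ee_pos: [0.6107, -0.2277, 0.1192]
tool_rot: [-0.0, 0.567, 0.824, 0.0]
ft_force: [0.5, 0.7, 0.1]
grip_width: 0.0852
gripper_force: 0.0
8.8333 [ 0.61072472 -0.22773165  0.11920897]
f.py:7: RuntimeWarning: Mean of empty slice.
  c,r=cv2.minEnclosingCircle(W[m][:,:2].astype(np.float32)); print(np.round([*c,r,c@ex,c@ey,m.sum(),W[m][:,2].mean()],4))
  ret = ret.dtype.type(ret / rcount)
c [ 0.61063448 -0.22690651] 275 0.0007954475710325801 266
```

View pics/w4.png

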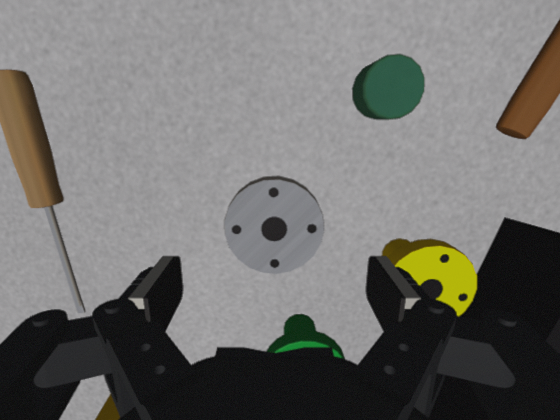

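The grey hub_c at (274,228) is centred between the fingers, and the yellow decoy is clear on the right.

```bash
python3 -m inch '[{"delta_pos":[0,0.001,-0.025],"turn":0},{"delta_pos":[0,0,-0.025],"turn":0},{"delta_pos":[0,0,-0.025],"turn":0},{"delta_pos":[0,0,-0.02],"turn":0},{"delta_pos":[0,0,-0.0065],"turn":0},{"delta_pos":[0,0,0],"turn":0},{"delta_pos":[0,0,0],"turn":0},{"delta_pos":[0,0,0],"turn":0},{"delta_pos":[0,0,0],"turn":0},{"delta_pos":[0,0,0],"turn":0}]'
python3 -m inch '[{"delta_pos":[0,0,0],"turn":0},{"delta_pos":[0,0,0],"turn":0},{"delta_pos":[0,0,0],"turn":0},{"delta_pos":[0,0,0],"turn":0},{"delta_pos":[0,0,0],"turn":0},{"delta_pos":[0,0,0],"turn":0},{"delta_pos":[0,0,0],"turn":0},{"delta_pos":[0,0,0],"turn":0},{"delta_pos":[0,0,0],"turn":0},{"delta_pos":[0,0,0],"turn":0}]' 0 60
```

```text
t: 9.72
ee_pos: [0.6115, -0.2278, 0.0389]
tool_rot: [0.001, 0.567, 0.824, 0.0]
ft_force: [-0.9, -0.4, -0.4]
grip_width: 0.0851
gripper_force: 0.0
t: 10.55
ee_pos: [0.6111, -0.2276, 0.0384]
tool_rot: [0.0, 0.567, 0.824, -0.0]
ft_force: [-1.0, 0.3, 5.9]
grip_width: 0.0643
gripper_force: 65.5
```

```bash
python3 -m inch '[{"delta_pos":[0,0,0.03],"turn":0},{"delta_pos":[0,0,0.04],"turn":0},{"delta_pos":[0,0,0.04],"turn":0},{"delta_pos":[0,0,0.04],"turn":0},{"delta_pos":[-0.0195,0.04,0],"turn":0},{"delta_pos":[-0.0195,0.04,0],"turn":0},{"delta_pos":[-0.0195,0.04,0],"turn":0},{"delta_pos":[-0.0195,0.04,0],"turn":0},{"delta_pos":[-0.0195,0.04,0],"turn":0},{"delta_pos":[-0.0195,0.04,0],"turn":0}]'
python3 -m inch '[{"delta_pos":[-0.0195,0.04,0],"turn":0},{"delta_pos":[-0.0195,0.04,0],"turn":0},{"delta_pos":[0,0,0],"turn":0},{"delta_pos":[0,0,0],"turn":0},{"delta_pos":[0,0,0],"turn":0},{"delta_pos":[0,0,0],"turn":0},{"delta_pos":[0,0,0],"turn":0},{"delta_pos":[0,0,0],"turn":0},{"delta_pos":[0,0,0],"turn":0},{"delta_pos":[0,0,0],"turn":0}]'
cat > g.py <<'E'
from h import *
import sys
a=np.radians(20.9);ex=np.array([np.cos(a),np.sin(a)]); ey=np.array([-ex[1],ex[0]])
s=ctrl.read_state(); e=s['ee_pos']; print(s['t'],e,e[:2]@ex,e[:2]@ey,s['ft_force'],s['grip_width'])
p,d,m=cam('wrist'); W=pts(d,m); np.savez(sys.argv[1]+'.npz',p=p,d=d,W=W); cv2.imwrite(f'pics/{sys.argv[1]}.png',p[...,::-1])
X=W[...,:2]@ex; Y=W[...,:2]@ey; Z=W[...,2]
m=(np.hypot(W[...,0]-e[0],W[...,1]-e[1])<.05)&(abs(X-e[:2]@ex)<.025)&(Z>e[2]-.01)&(Z<e[2]+.04)
h=np.histogram(Z[m],np.arange(e[2]-.01,e[2]+.04,.002)); print(h[0]); zt=h[1][h[0].argmax()]+.001; print('brim top z',zt,'expected',e[2]+.0216)
m&=abs(Z-zt)<.004
A=np.c_[X[m],Y[m],np.ones(m.sum())]; print('tilt x,y',np.linalg.lstsq(A,Z[m],rcond=None)[0][:2])
xs=X[m];ys=Y[m]
for k in(-.015,-.01,-.005,0,.005,.01,.015):
    q=abs(xs-(e[:2]@ex+k))<.0015; print(k,'front-centre est',ys[q].max()-np.sqrt(.033**2-k*k),'rear est',ys[q].min()+np.sqrt(.033**2-k*k))
E
python3 g.py w5
```

```text
t: 11.38
ee_pos: [0.5159, -0.0339, 0.1568]
tool_rot: [-0.001, 0.567, 0.824, -0.0]
ft_force: [-0.2, -0.1, -4.0]
grip_width: 0.0641
gripper_force: 68.2
t: 12.22
ee_pos: [0.4862, 0.0283, 0.1574]
tool_rot: [-0.0, 0.567, 0.823, -0.0]
ft_force: [0.4, 0.2, -3.3]
grip_width: 0.0647
gripper_force: 68.0
12.2167 [0.48616052 0.02825554 0.15743247] 0.4642531594844207 -0.14703547858048827 [ 0.35885072  0.22833238 -3.29605563] 0.0646752896181893
[   0    0    0    0    0    0    0    0    0   59  147  172  154  176
  209 8663 6311    2    0    0    0    0    0    0    0]
brim top z 0.17843246590727294 expected 0.17903246590727293
tilt x,y [-0.01165106 -0.00878497]
-0.015 front-centre est -0.14629763342463287 rear est -0.141025882837362
-0.01 front-centre est -0.14655243722189748 rear est -0.13945237201994845
-0.005 front-centre est -0.14644459334385326 rear est -0.13974982265401859
0 front-centre est -0.14654030723288686 rear est -0.1400000489595957
0.005 front-centre est -0.14633257954003057 rear est -0.13990079283702825
0.01 front-centre est -0.14640594679256091 rear est -0.1398848874735118
0.015 front-centre est -0.14575075177066224 rear est -0.1414050799546117
```

View pics/w5.png

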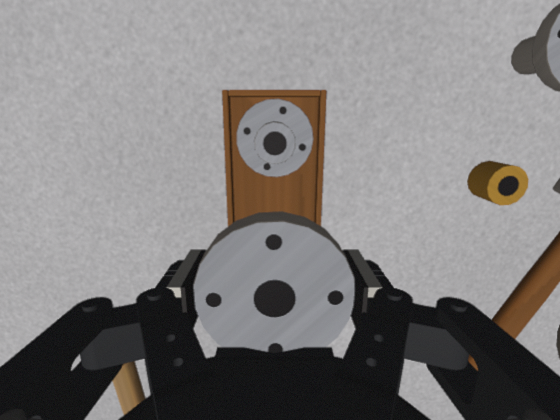

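hub_c is held level at (275,298), exactly midway between its neighbours in the row direction (−0.1464 against a midpoint of −0.1463). hub_a is at (275,140).

```bash
python3 -m inch '[{"delta_pos":[0,0,-0.025],"turn":0},{"delta_pos":[0,0,-0.025],"turn":0},{"delta_pos":[0,0,-0.025],"turn":0},{"delta_pos":[0,0,-0.02],"turn":0},{"delta_pos":[0,0,-0.015],"turn":0},{"delta_pos":[0,0,-0.015],"turn":0},{"delta_pos":[0,0,-0.01],"turn":0},{"delta_pos":[0,0,0],"turn":0},{"delta_pos":[0,0,0],"turn":0},{"delta_pos":[0,0,0],"turn":0}]'
```

```text
t: 13.1
ee_pos: [0.4867, 0.0285, 0.0504]
tool_rot: [0.001, 0.567, 0.824, 0.0]
ft_force: [0.1, 0.4, -3.4]
grip_width: 0.0642
gripper_force: 68.1
```

No contact so far. Final 7 mm.

```bash
python3 -m inch '[{"delta_pos":[0,0,-0.004],"turn":0},{"delta_pos":[0,0,-0.003],"turn":0},{"delta_pos":[0,0,-0.001],"turn":0},{"delta_pos":[0,0,-0.0008],"turn":0},{"delta_pos":[0,0,0],"turn":0},{"delta_pos":[0,0,0],"turn":0},{"delta_pos":[0,0,0],"turn":0},{"delta_pos":[0,0,0],"turn":0},{"delta_pos":[0,0,0],"turn":0},{"delta_pos":[0,0,0],"turn":0}]'
```

```text
t: 13.93
ee_pos: [0.4861, 0.0286, 0.0425]
tool_rot: [0.0, 0.567, 0.824, 0.0]
ft_force: [-0.2, -0.1, -4.1]
grip_width: 0.0643
gripper_force: 68.3
```

```bash
python3 -m inch '[{"delta_pos":[0,0,-0.0005],"turn":0},{"delta_pos":[0,0,0],"turn":0},{"delta_pos":[0,0,-0.0005],"turn":0},{"delta_pos":[0,0,0],"turn":0},{"delta_pos":[0,0,0],"turn":0},{"delta_pos":[0,0,0],"turn":0},{"delta_pos":[0,0,0],"turn":0},{"delta_pos":[0,0,0],"turn":0},{"delta_pos":[0,0,0],"turn":0},{"delta_pos":[0,0,0],"turn":0}]'
```

```text
t: 14.77
ee_pos: [0.4862, 0.0285, 0.0424]
tool_rot: [0.0, 0.567, 0.824, -0.0]
ft_force: [-3.6, 0.3, 6.7]
grip_width: 0.0641
gripper_force: 68.9
```

Contact on the floor. Releasing and lifting straight up.

```bash
python3 -m inch '[{"delta_pos":[0,0,0],"turn":0},{"delta_pos":[0,0,0],"turn":0},{"delta_pos":[0,0,0],"turn":0},{"delta_pos":[0,0,0],"turn":0},{"delta_pos":[0,0,0],"turn":0},{"delta_pos":[0,0,0.02],"turn":0},{"delta_pos":[0,0,0.03],"turn":0},{"delta_pos":[0,0,0.04],"turn":0},{"delta_pos":[0,0,0.04],"turn":0},{"delta_pos":[0,0,0.04],"turn":0}]' 1
python3 -m inch '[{"delta_pos":[0.0163,-0.035,0.02],"turn":0},{"delta_pos":[0.0163,-0.035,0.02],"turn":0},{"delta_pos":[0.0163,-0.035,0.02],"turn":0},{"delta_pos":[0,0,0],"turn":0},{"delta_pos":[0,0,0],"turn":0},{"delta_pos":[0,0,0],"turn":0},{"delta_pos":[0,0,0],"turn":0},{"delta_pos":[0,0,0],"turn":0},{"delta_pos":[0,0,0],"turn":0},{"delta_pos":[0,0,0],"turn":0}]'
python3 - <<'E'
from h import *
p,d,m=cam('wrist'); W=pts(d,m); cv2.imwrite('pics/w6.png',p[...,::-1])
a=np.radians(20.9);ex=np.array([np.cos(a),np.sin(a)]); ey=np.array([-ex[1],ex[0]])
for n,yy,R in(('a',-.0945,.0155),('c',-.1464,.034),('b',-.198,.0155)):
    X=W[...,:2]@ex-.465;Y=W[...,:2]@ey-yy
    k=(np.hypot(X,Y)<R)&(W[...,2]>.058)&(W[...,2]<.072); P=W[k]
    c,_=cv2.minEnclosingCircle(P[:,:2].astype(np.float32)); print(n,k.sum(),'z',P[:,2].mean(),'tilt',np.linalg.lstsq(np.c_[X[k],Y[k],np.ones(k.sum())],P[:,2],rcond=None)[0][:2],c@ex,c@ey)
E
```

```text
t: 15.6
ee_pos: [0.4857, 0.0287, 0.179]
tool_rot: [-0.0, 0.567, 0.824, 0.0]
ft_force: [1.2, -1.4, -0.5]
grip_width: 0.0854
gripper_force: 0.0
t: 16.43
ee_pos: [0.5249, -0.0547, 0.2255]
tool_rot: [-0.0, 0.567, 0.824, -0.0]
ft_force: [0.8, 0.3, 0.3]
grip_width: 0.0852
gripper_force: 0.0
a 1031 z 0.06414942485693102 tilt [-0.00291332  0.02944576] 0.46504500972572316 -0.09504878540956203
c 4347 z 0.06427997202004608 tilt [0.00022507 0.00184747] 0.464060896973331 -0.14672542738197886
b 765 z 0.06422803906367346 tilt [ 0.00240286 -0.00997515] 0.4654173144473392 -0.19779022191893825
```

View pics/w6.png

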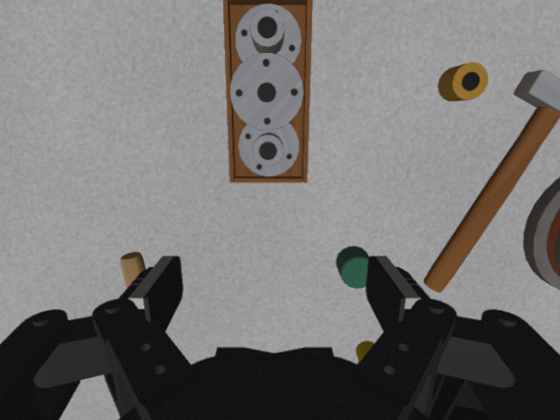

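The row is complete, at (268,27), (267,92) and (268,150). All three tops are at z = 64 mm, level and inside the tray, and the bystanders in view look undisturbed.

```bash
python3 -c "
from rig import ctrl; print(ctrl.sign_off())"
```

```text
the job is handed in; nothing more can be done
None
```

The job is done and handed in: hub_b and hub_c now stand in the tray with hub_a in a straight up/down/up row, all flat on the floor; the spare hub_d was left alone and I saw nothing else moved.

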